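# Building up a relief block on the proofing bed

### The arm

A 6-joint arm with a two-finger parallel gripper is mounted at the origin on the work surface. World frame = base frame: x ahead of the robot, y to its left, z up, the work surface at z = 0. Lengths are in m, angles in rad, forces in N, time in s.
With the tool pointing down it reaches from about 0.275 to 0.75 m from the base axis. Payload 10.2 kg.
Tool frame: the origin (TCP) lies midway between the tips of the shut fingers; the grasp point (between the pads) lies 19 mm behind it; z points along the fingers, y is the direction in which the jaws open and shut (so a half turn about z gives the same grasp; the last joint's range is limited). The gripper opens to 88 mm and grips with 3 to 60 N. Pads are 18 mm wide; open, the fingers measure 123 mm over their backs; the gripper's body (75 mm by 187 mm) begins 45 mm behind the grasp point.
Start: joints at [0.933, 0.313, 1.498, -0, 1.331, -0.223], TCP at [0.212, 0.48, 0.239] pointing down, gripper open.
Joint ranges: [-2.94, 2.94], [-0.97, 2.17], [0.19, 2.56], [-1.23, 4.37], [0.02, 3.11], [-2.88, 2.88]. Speed limits (rad/s): [2.39, 2.39, 3.01, 3.14, 3.14, 3.14].

### API

Orientations are given as a unit quaternion [x, y, z, w].
In Python, from plant import arm, viewer, ticket, models gives the robot as it stands.
- The arm moves only by the tool move_arm, never from a script. Its argument "commands" is a list that holds one entry, the list of rows, each a list of 5 numbers: the closure, from -1 (fully open) to 1 (shut), then the shift along the tool's x, y, z in mm, then the turn about the tool's z in rad. In form: [[[fingers, dx, dy, dz, roll], ...]]. A call has exactly 8 rows; each row shifts and turns the commanded pose from where the row before left it, along the tool's axes as they then stand; what a row does not reach is not made up. A row lasts 1/8 s, in which the tool goes at most 62.5 mm and 10.7 degrees, less where a joint would pass 70% of its speed; a pose out of reach is approached as far as the arm can. A call is refused whole if a number of a shift passes 62.5 or a number of a turn 0.188, either way. A call with a gripper value outside its range is refused whole. The fingers move at their own pace and stop on an object; "newtons" is the grip in N (left out, the last holds). Time passes only in rows, so rows that do not move let the fingers close, or fill a call up. It gives the time, the measured TCP pose, the force and the opening at its end, in the units of the state.
- arm.get_obs(): the state, without advancing time (a new reading comes with each control period).
- viewer.read_camera(name): name is "side" or "top"; returns the picture (384x512x3 uint8, red, green, blue); there is no depth.
- viewer.calibration(name): a dict with "vertical_fov" (degrees; the focal length in pixels is half the picture's height over the tangent of half this angle, whatever the lens; pixels are square), "cx", "cy" (the principal point, pixels), "cam_to_world" (4x4, takes a point from camera to world coordinates). Camera axes: x right, y down, z forward; pixel columns grow to the right and rows downward; lengths in m; the calibration is good to about 2 mm. A picture is of the moment at which its call begins. calibration takes no time and is no camera call.
- ticket.close_job(): hands the job in, once; it reports no verdict.
Trained networks look in the newest picture that a camera, given by its name, has taken for a name from the list of things; names that differ only in an ending like _2 or _b are one class to them, and where a whole thing is asked for, a point or a joint stands for the part that bears it (a point fixed in the world has none). Each returns a list of dicts, best first, with "confidence" (0 to 1); they miss things now and then, are a little off and sometimes report something else, mostly with a low value. They report only what shows in the picture. A call takes as long as a camera call. They do not tell look-alikes from the thing itself.
- models.spot_in(camera, target): "bbox" ([left, top, width, height] in pixels, round what is visible of it).
The state is a dict: "clock": time; "qpos": joint angles; "joint_vel": joint speeds; "joint_efforts": joint torques, N m; "eef_pos": TCP position; "tcp_rot": TCP orientation; "ft_force": force on the tool from outside, world axes, zero at the start; "moment": the same for the moment, N m; "width": opening from 0.0 (shut) to 1.0 (fully open).
Only numpy, scipy, OpenCV 4.12 (cv2) and the standard library are available. Lean on these libraries where they do the work, as an engineer would, in place of code of your own. Each camera call takes 0.05 s, during which the arm holds its last target. There are 200 camera calls.

### The job

Set up the grey proofing bed for a print: lay the bare plywood riser lengthways between its two red stops, centred in the dark outline, let go of it, and press down on it from above for a moment to feel that it lies flat. Only then lay the block with the leaf, picture side up, squarely on the riser, let go, and press it down for a moment in the same way. Set things down, do not drop them, and leave the block with the circles where it lies.

Things in the scene. Friction and masses are not known exactly. Their poses are not given: they have to be found in the camera images.
- bed: Proofing bed: grey board 220 (x) x 120 (y) x 18 mm thick, fixed to the table. Origin at the centre of its underside, z up; its top face is 18 mm above the origin. Across it stand two red stops, bars 12 (x) x 100 (y) x 8 mm high above the top face, centred at x = +71 and -71 mm, so 130 mm are free between them. A dark outline round the centre shows where the riser goes, its long side along the bed's x. There are no stops along the y sides.
- riser: Riser: bare birch plywood plate, 96 (x) x 62 (y) x 14 mm thick, about 70 g, plain top, lying flat on the table. Origin at the centre of its underside, z up. Grip it across its 62 mm width. Once it lies on the bed and is let go, press on the middle of its top (32 mm above the bed's underside) with 6 to 15 N for about half a second; it is rigid and does not give.
- leaf_block: Leaf block: wooden printing block 96 (x) x 62 (y) x 20 mm thick, about 110 g, with a green lino face on top showing a pale leaf. Lies on the table face up. Origin at the centre of its underside, z up. Grip it across its 62 mm width. It goes on the riser, its long side along the riser's, either way round; once let go, press on the middle of its face (52 mm above the bed's underside) with 6 to 15 N for about half a second; it is rigid and does not give.
- circle_block: Circle block: same size and weight as the leaf block but with a brick-red lino face showing pale circles. Lies on the table face up; not needed. Origin at the centre of its underside, z up.
Things that resemble listed ones, but are neither listed nor needed, are in the scene too. What is shaped like the leaf_block but pink or turquoise is not meant.

How it is judged:
By the outcome, as a careful person would: the job done as asked, in the order asked, and still so for the second after the job is handed in, with the robot touching nothing.
It also fails if it takes over 72 s, if anything falls off the work surface, if the arm or the gripper's body presses on something with over 40 N, if the wrist force passes 120 N, or if a joint passes its speed limit or range.

## Working session

There is one attempt and no reset: what is moved stays moved. The work goes in short steps, Python scripts to look and compute and a tool call to move; the robot and the scene stay as the last step left them, time stands still between calls to the robot, and variables do not carry over. Pictures are saved under pics/ and viewed, about 8 in all and at most 12, crops included, and the job is handed in when it is done.

Besides the shell and the picture viewer there is one more tool, called after "Emit:" as a command line: name --argument value ..., lists and objects as JSON in quotes. move_arm: Moves the arm, as the interface text tells. Its arguments: {"type":"object","properties":{"commands":{"type":"array","items":{"type":"array","items":{"type":"array","items":{"type":"number"}}}},"newtons":{"type":"number"}},"required":["commands"]}

```bash
ls; mkdir -p pics; python3 - <<'E'
from plant import arm, viewer, ticket, models
import cv2,numpy as np
for c in ["top","side"]:
    im=viewer.read_camera(c); cv2.imwrite(f"pics/{c}0.png",im[:,:,::-1])
    k=viewer.calibration(c); print(c,k["vertical_fov"],k["cx"],k["cy"],np.round(k["cam_to_world"],3).tolist(),[x for x in k])
    for t in ["bed","riser","leaf_block","circle_block"]:
        print(t,[(np.round(d["bbox"]).tolist(),round(d["confidence"],2)) for d in models.spot_in(c,t)])
o=arm.get_obs();print(o)
a=cv2.imread("pics/top0.png")
cv2.imwrite("pics/top0b.png",cv2.resize(a,(800,600),interpolation=cv2.INTER_CUBIC))
E
```

```text
pics
top 53.1771944919756 257.43345307771386 192.71831066501434 [[0.024, -0.987, 0.158, 0.295], [-1.0, -0.024, 0.004, 0.021], [-0.001, -0.158, -0.987, 1.103], [0.0, 0.0, 0.0, 1.0]] ['vertical_fov', 'cx', 'cy', 'cam_to_world']
bed [([245.0, 120.0, 53.0, 82.0], 0.8)]
riser [([341.0, 170.0, 30.0, 36.0], 0.92)]
leaf_block [([174.0, 235.0, 25.0, 37.0], 0.92), ([159.0, 176.0, 35.0, 38.0], 0.75), ([113.0, 220.0, 36.0, 26.0], 0.67), ([108.0, 157.0, 34.0, 36.0], 0.65)]
circle_block [([159.0, 118.0, 29.0, 38.0], 0.6)]
side 57.04979094362587 254.80266192983026 191.6404724334293 [[0.728, -0.517, 0.451, 0.054], [-0.686, -0.566, 0.458, -0.367], [0.018, -0.642, -0.766, 0.708], [0.0, 0.0, 0.0, 1.0]] ['vertical_fov', 'cx', 'cy', 'cam_to_world']
bed [([255.0, 154.0, 79.0, 74.0], 0.61)]
riser [([335.0, 246.0, 46.0, 45.0], 0.56)]
leaf_block [([126.0, 131.0, 33.0, 33.0], 0.93), ([170.0, 109.0, 29.0, 17.0], 0.86), ([184.0, 138.0, 35.0, 24.0], 0.82)]
circle_block [([226.0, 108.0, 35.0, 28.0], 0.76)]
{'clock': 0.5, 'qpos': array([ 9.32583999e-01,  3.12895548e-01,  1.49773767e+00, -1.69348539e-05,
        1.33100750e+00, -2.23409873e-01]), 'joint_vel': array([-3.17262991e-05,  2.85912776e-04, -7.71490257e-04,  5.76401581e-04,
       -1.53176322e-03, -3.27777948e-04]), 'joint_efforts': array([-1.22907819e-03, -4.01887608e+01, -2.52290314e+01,  6.94335485e-02,
        3.21688817e-02, -8.91913231e-06]), 'eef_pos': array([0.21159282, 0.48046019, 0.23870826]), 'tcp_rot': array([ 2.05915551e-01,  9.78569765e-01, -2.52718445e-05, -2.56278091e-06]), 'ft_force': array([-0.54843867, -0.49089029,  0.58159585]), 'moment': array([-0.0053117 , -0.010376  ,  0.02644954]), 'width': 1.0006118294711577}
```

View pics/top0b.png

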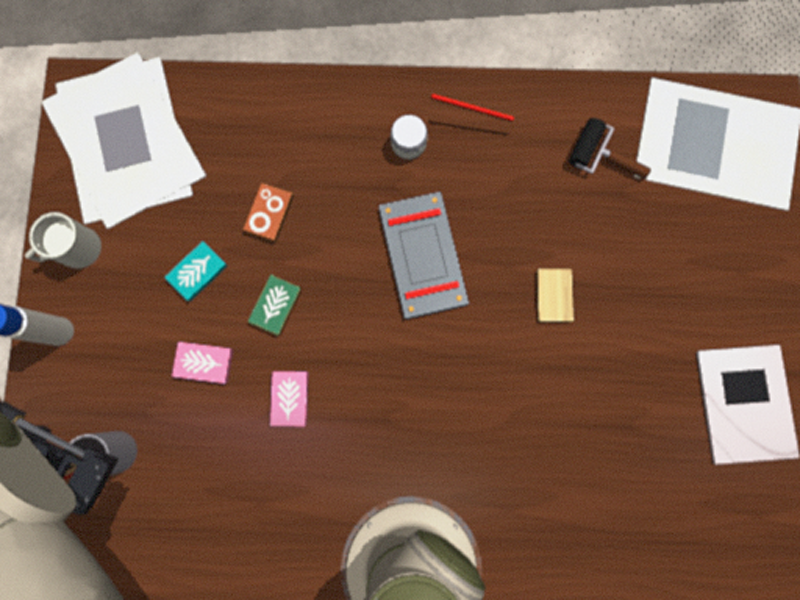

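View pics/side0.png

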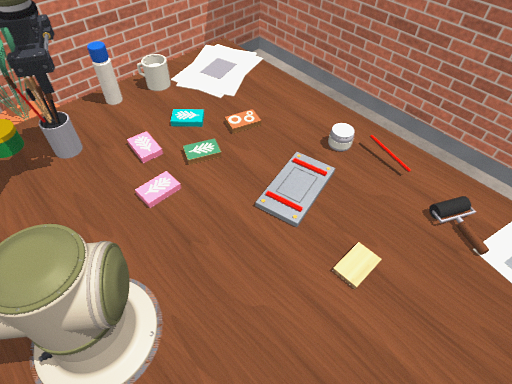

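Top view (800x600 picture): the green leaf block is at (274,305). It could be mistaken for the turquoise leaf (195,271), the pink leaves (202,362) and (289,399), or the brick-red circle block (267,212). The bare riser is at (555,295) and the bed at (423,255). By the description I choose the green one. Next I measure and check it in a close crop.

```bash
cat > h.py <<'E'
import cv2,numpy as np
from plant import arm, viewer, models
def plane(c,uv,z):
    k=viewer.calibration(c);T=np.array(k["cam_to_world"]);f=192/np.tan(np.radians(k["vertical_fov"])/2)
    uv=np.atleast_2d(uv).astype(float)
    d=np.c_[(uv[:,0]-k["cx"])/f,(uv[:,1]-k["cy"])/f,np.ones(len(uv))]@T[:3,:3].T
    o=T[:3,3]; return (o+d*((z-o[2])/d[:,2])[:,None])[:,:2]
HSV={"leaf":((60,90,40),(84,255,255)),"riser":((17,40,150),(35,160,255)),"red":((0,200,120),(4,255,255))}
def masks(c,im,name,box):
    x,y,w,h=box; hsv=cv2.cvtColor(im,cv2.COLOR_RGB2HSV)
    m=cv2.inRange(hsv,*map(np.array,HSV[name])); z=np.zeros_like(m); z[y:y+h,x:x+w]=m[y:y+h,x:x+w]
    return z
def rect(c,m,z):
    "pose from mask: centre, long-axis angle (deg), sides in mm, on plane z; upsampled contour"
    b=cv2.resize(m,None,fx=4,fy=4,interpolation=cv2.INTER_LINEAR)
    cs,_=cv2.findContours((b>127).astype(np.uint8),cv2.RETR_EXTERNAL,cv2.CHAIN_APPROX_NONE)
    out=[]
    for q in sorted(cs,key=cv2.contourArea)[::-1][:2]:
        if cv2.contourArea(q)<200: continue
        P=plane(c,(q[:,0]+.5)/4-.5,z)
        (cx,cy),(w,h),a=cv2.minAreaRect((P*1000).astype(np.float32))
        if w<h: w,h,a=h,w,a+90
        out.append((round(cx,1),round(cy,1),round((a+90)%180-90,1),round(w,1),round(h,1)))
    return out
E
python3 - <<'E'
from h import *
B={"top":{"leaf":(150,170,50,50),"riser":(335,162,45,52),"red":(240,115,65,95)},
"side":{"leaf":(175,132,50,35),"riser":(325,238,62,55),"red":(250,148,90,80)}}
Z={"leaf":.02,"riser":.014,"red":.026}
for c in B:
    im=viewer.read_camera(c)
    for n in Z: 
        m=masks(c,im,n,B[c][n]); print(c,n,rect(c,m,Z[n]))
    x=im[105:285,100:400] if c=="top" else im[90:300,120:400]
    cv2.imwrite(f"pics/{c}1.png",cv2.resize(x[:,:,::-1],None,fx=2.5,fy=2.5,interpolation=cv2.INTER_CUBIC))
E
```

```text
top leaf [(457.5, 260.8, -22.5, 93.4, 59.7)]
top riser [(488.0, -254.6, 1.4, 98.6, 66.1)]
top red [(625.8, 8.8, -75.7, 95.6, 10.2), (489.2, -26.6, -75.7, 96.5, 8.3)]
side leaf [(456.4, 262.3, -22.8, 94.5, 60.3)]
side riser [(487.8, -254.7, 0.8, 98.8, 63.9)]
side red [(487.4, -28.5, -75.9, 99.2, 16.1), (624.1, 5.9, -75.5, 98.5, 17.2)]
```

View pics/top1.png

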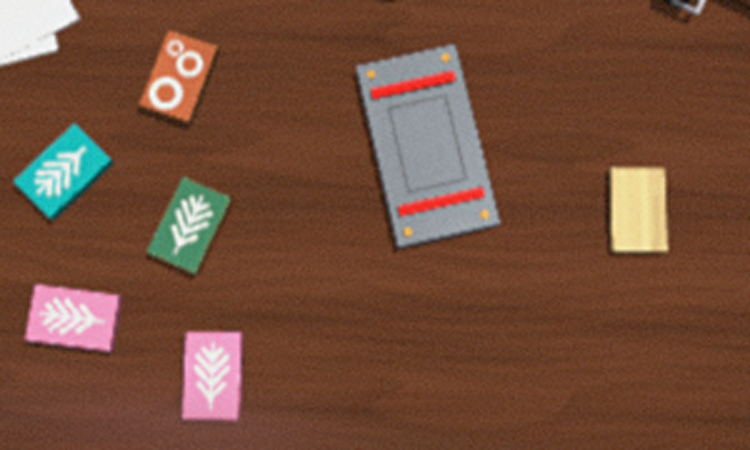

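The crop shows the green block with the pale leaf at (190,225), with the pinks, turquoise and circles clearly separate. The bare riser is at (638,210), and the bed with its outline at (428,145).

Estimates in mm and degrees:

| Thing | Position | Yaw |
|---|---|---|
| leaf block | (457,261) | -22.6° |
| riser | (488,-255) | 1.1° |
| bed | (557,-9.5) | 14.4° |

First I go up, away from the brush cup, and towards the riser.

```bash
cat >> h.py <<'E'
from scipy.spatial.transform import Rotation as Ro
def go(x,y,z,yaw):
    "tool-axes shift (mm) and roll (rad) from the measured pose to TCP target (mm), long-axis yaw in deg"
    o=arm.get_obs();R=Ro.from_quat(o["tcp_rot"]).as_matrix();p=o["eef_pos"]*1000
    d=R.T@(np.array([x,y,z])-p); cur=np.degrees(np.arctan2(R[1,0],R[0,0]))
    r=-((yaw-cur+90)%180-90)
    print("t",round(o["clock"],2),"tcp",p.round(1),"yaw",round(cur,2),"tilt",R[:,2].round(3),"shift",d.round(1),"roll",round(np.radians(r),3),"F",o["ft_force"].round(1),"w",round(o["width"]*88,1),"q",o["qpos"].round(2))
E
```

Emit:
move_arm --commands '[[[-1, 0, 0, -50, 0], [-1, 0, 0, -30, 0], [-1, -30, -40, 0, 0], [-1, -30, -40, 0, 0], [-1, -30, -40, 0, 0], [-1, -30, -40, 0, -0.145], [-1, -30, -40, 0, -0.145], [-1, -30, -40, 0, -0.145]]]'

```text
clock: 1.6
eef_pos: [0.2983, 0.1979, 0.3191]
tcp_rot: [-0.007, 1.0, 0.0, 0.001]
ft_force: [1.1, 0.6, 0.1]
width: 1.002
```

```bash
python3 -c "
from h import *
go(488,-255,120,1.1)"
```

```text
t 1.6 tcp [298.3 197.9 319.1] yaw -179.25 tilt [ 0.001  0.    -1.   ] shift [-183.5 -455.4  199.1] roll -0.006 F [1.1 0.6 0.1] w 88.2 q [ 0.25 -0.13  1.77  0.    1.49 -1.33]
```

Emit:
move_arm --commands '[[[-1, -23, -57, 20, 0], [-1, -23, -57, 20, 0], [-1, -23, -57, 20, 0], [-1, -23, -57, 20, 0], [-1, -23, -57, 20, 0], [-1, -23, -57, 20, 0], [-1, -23, -57, 20, 0], [-1, -22, -56, 20, 0]]]'

```text
clock: 2.6
eef_pos: [0.4797, -0.2422, 0.163]
tcp_rot: [-0.004, 1.0, -0.0, 0.0]
ft_force: [0.9, -0.1, 0.2]
width: 0.996
```

```bash
python3 -c "
from h import *
go(488,-255,20,1.1)"
```

```text
t 2.6 tcp [ 479.7 -242.2  163. ] yaw -179.55 tilt [ 0. -0. -1.] shift [ -8.1 -12.8 143.1] roll -0.011 F [ 0.9 -0.1  0.2] w 87.6 q [-0.69  0.41  1.57  0.    1.16 -2.26]
```

Emit:
move_arm --commands '[[[-1, 0, 0, 0, 0], [-1, 0, 0, 0, 0], [-1, 0, 0, 30, 0], [-1, 0, 0, 30, 0], [-1, 0, 0, 30, 0], [-1, 0, 0, 13, 0], [-1, 0, 0, 0, 0], [-1, 0, 0, 0, 0]]]'

```text
clock: 3.6
eef_pos: [0.4798, -0.2404, 0.062]
tcp_rot: [-0.004, 1.0, -0.001, 0.001]
ft_force: [0.7, -0.3, -0.2]
width: 1.002
```

```bash
python3 -c "
from h import *
go(488,-255,3,1.1)
im=viewer.read_camera('side');cv2.imwrite('pics/s2.png',cv2.resize(im[150:330,260:460,::-1],None,fx=3,fy=3,interpolation=cv2.INTER_CUBIC))"
```

```text
t 3.6 tcp [ 479.8 -240.4   62. ] yaw -179.51 tilt [ 0.002 -0.001 -1.   ] shift [ -8.  -14.6  59. ] roll -0.011 F [ 0.7 -0.3 -0.2] w 88.1 q [-0.68  0.54  1.66  0.    0.93 -2.26]
```

View pics/s2.png

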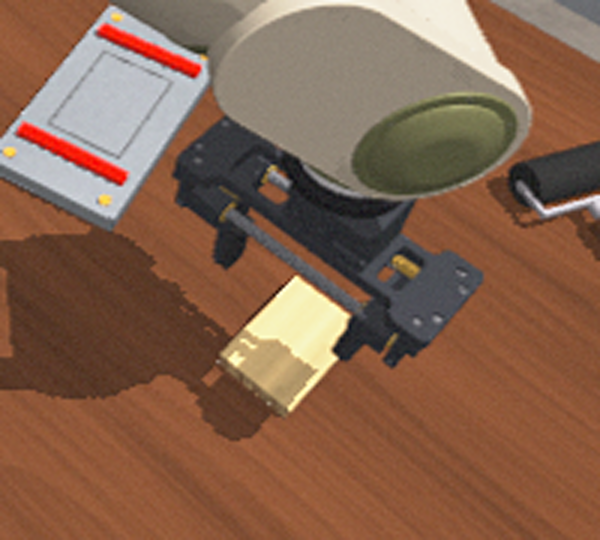

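The riser (crop 290,350) lies between the fingers, but the right finger is close to its edge. The computed shift of (-8,-14.5) mm agrees with this.

Emit:
move_arm --commands '[[[-1, -4, -7.3, 0, -0.011], [-1, -4, -7.3, 0, 0], [-1, 0, 0, 0, 0], [-1, 0, 0, 20, 0], [-1, 0, 0, 20, 0], [-1, 0, 0, 12, 0], [-1, 0, 0, 6, 0], [-1, 0, 0, 0, 0]]]'

```text
clock: 4.65
eef_pos: [0.4874, -0.2547, 0.0027]
tcp_rot: [-0.01, 1.0, 0.0, -0.0]
ft_force: [-0.1, -0.0, 0.0]
width: 1.0
```

```bash
python3 -c "
from h import *
go(488,-255,3,1.1)"
```

```text
t 4.65 tcp [ 487.4 -254.7    2.7] yaw -178.9 tilt [-0.  0. -1.] shift [-0.6 -0.3 -0.3] roll -0.0 F [-0.1 -0.   0. ] w 88.0 q [-0.69  0.66  1.65  0.    0.83 -2.28]
```

Emit:
move_arm --commands '[[[1, 0, 0, 0, 0], [1, 0, 0, 0, 0], [1, 0, 0, 0, 0], [1, 0, 0, 0, 0], [1, 0, 0, 0, 0], [1, 0, 0, 0, 0], [1, 0, 0, 0, 0], [1, 0, 0, 0, 0]]]' --newtons 20

```text
clock: 5.65
eef_pos: [0.4875, -0.2548, 0.0029]
tcp_rot: [-0.01, 1.0, -0.0, 0.0]
ft_force: [-1.7, 0.3, 6.0]
width: 0.701
```

Emit:
move_arm --commands '[[[1, 0, 0, -5, 0], [1, 0, 0, -10, 0], [1, 0, 0, -20, 0], [1, 0, 0, -25, 0], [1, 0, 0, -20, 0], [1, 0, 0, -10, 0], [1, 0, 0, 0, 0], [1, 0, 0, 0, 0]]]'

```text
clock: 6.65
eef_pos: [0.4871, -0.2544, 0.0919]
tcp_rot: [-0.01, 1.0, 0.0, -0.001]
ft_force: [-0.2, -0.4, -0.5]
width: 0.702
```

```bash
python3 -c "
from h import *
go(557,-9.5,85,14.4)
im=viewer.read_camera('side');cv2.imwrite('pics/s3.png',cv2.resize(im[130:310,260:460,::-1],None,fx=3,fy=3,interpolation=cv2.INTER_CUBIC))"
```

```text
t 6.65 tcp [ 487.1 -254.4   91.9] yaw -178.9 tilt [-0.001  0.001 -1.   ] shift [-74.6 243.5   7.1] roll -0.232 F [-0.2 -0.4 -0.5] w 61.8 q [-0.69  0.52  1.6   0.    1.02 -2.28]
```

View pics/s3.png

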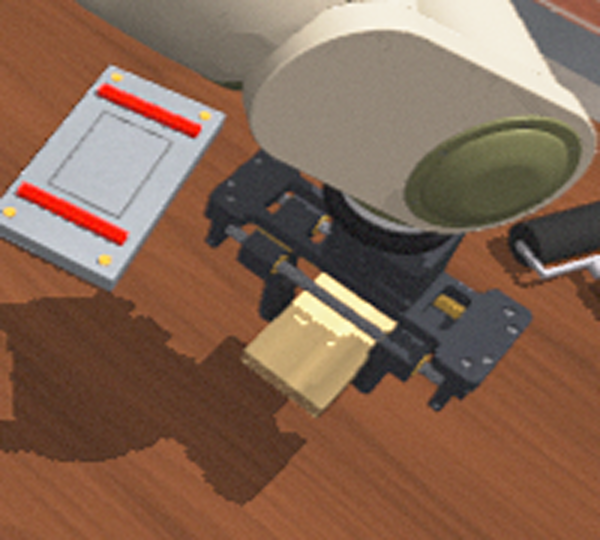

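The riser is held at a 62 mm opening and hangs level in the jaws (crop 320,350). Before carrying it over, I refine the bed centre from the saved pictures, using the four yellow corner dots.

```bash
python3 - <<'E'
from h import *
for c,(x,y,w,h) in {"top":(240,115,65,95),"side":(250,148,90,80)}.items():
    im=cv2.imread(f"pics/{c}0.png"); hsv=cv2.cvtColor(im,cv2.COLOR_BGR2HSV)[y:y+h,x:x+w]
    m=cv2.inRange(hsv,(12,90,120),(32,255,255))
    n,_,st,ce=cv2.connectedComponentsWithStats(m)
    P=plane(c,ce[1:]+[x,y],.018)*1000; print(c,st[1:,4],P.round(1).tolist(),P.mean(0).round(1))
    # outline: dark pixels within grey, lattice in bed coordinates: contour inside
    g=cv2.cvtColor(im,cv2.COLOR_BGR2GRAY).astype(float)
    # sharpness-of-fit: search bed pose whose 96x62 outline is darkest
    k=viewer.calibration(c);T=np.linalg.inv(k["cam_to_world"]);f=192/np.tan(np.radians(k["vertical_fov"])/2)
    t=np.linspace(-1,1,80);best=[]
    from itertools import product
    for L,W in ((96,62),(98,64),(100,66)):
        a,b=L/2,W/2
        Q=np.r_[np.c_[a*t,0*t+b],np.c_[a*t,0*t-b],np.c_[0*t+a,b*t],np.c_[0*t-a,b*t]]
        for cx,cy,an in product(np.arange(552,562,.5),np.arange(-15,-4,.5),np.arange(13,16,.3)):
            r=np.radians(an);X=np.c_[cx+Q[:,0]*np.cos(r)-Q[:,1]*np.sin(r),cy+Q[:,0]*np.sin(r)+Q[:,1]*np.cos(r),0*Q[:,0]+18]/1000
            p=X@T[:3,:3].T+T[:3,3];uv=(p[:,:2]/p[:,2:]*f+[k["cx"],k["cy"]]).astype(np.float32)
            v=cv2.remap(g.astype(np.float32),uv[:,0].copy(),uv[:,1].copy(),cv2.INTER_LINEAR)
            best.append((v.mean(),cx,cy,an,L))
    print(np.round(sorted(best)[:4],2).tolist())
E
```

```text
top [8 9 9 9] [[662.7, -29.9], [641.9, 57.5], [477.4, -76.6], [455.0, 9.6]] [559.3  -9.9]
[[135.4, 559.5, -10.0, 14.5, 100.0], [135.42, 559.5, -10.0, 14.2, 100.0], [135.43, 559.5, -10.0, 14.8, 100.0], [135.46, 559.0, -10.0, 14.2, 100.0]]
side [ 2  3  3  1  1  1  1  1  1  1  1  1  5  1  1  1  1  1  1  1  1  1  1  1
  1  3  2  1  3  1  1  1  6  1  1  1  7  2  1  1  1  1  1  1  1  1  1  1
  1  1  1  1  2  3  1  1  1  1  1  1  1  1  1  1  1  3  1  1  2  2  8  1
  2  1  1  2  1  1  2  1  1  2  1  1  1  1  3  1  1  1  1  1  1  1  1  1
  1  1  1  1  1  2  1  1  1  1  1  2  1  1  4  1  1  1  1  1  1  1  1  1
  1  1  4  2  1  1  1  1  1  1  1  3 11  1  3  1  1  1  1  1  1  2  2  1
  1  1  1  1  1  1  1  2  1  1  1  1  1  1  1  1  2 10  2  1  1  1  1  1
  1  3  2  1  1 12  1  4  2  1  1  2  1  2  1  1  1  1  1  1  1  2  1  1
  2  1  1  2  4  1  1  1  1  1  3  3  1  1  1  2  1  1  1  1  1  1  1  1
  1  2  1  1  1] [[581.5, 150.4], [595.7, 138.5], [603.2, 129.9], [617.8, 120.3], [624.1, 114.6], [633.8, 100.2], [650.7, 84.9], [661.3, 75.4], [668.6, 74.3], [675.0, 68.5], [678.2, 60.0], [695.2, 44.
[... 2772 characters left out ...]
-136.2], [543.8, -145.9], [403.0, -26.6], [412.0, -31.0], [413.4, -38.1], [484.0, -101.0], [498.6, -110.4], [500.8, -116.4], [515.5, -128.9], [533.5, -146.5], [423.5, -53.3], [435.7, -64.6], [486.6, -111.3], [490.2, -114.5], [493.5, -118.9], [526.2, -146.3], [396.8, -36.6], [433.4, -70.2], [440.7, -73.0], [468.1, -104.0], [503.8, -131.0], [509.1, -135.8], [516.1, -142.3], [533.2, -161.8], [391.1, -39.1], [400.0, -43.4], [427.5, -72.5], [479.7, -120.5], [483.2, -123.7], [506.8, -145.4], [513.4, -147.5], [518.6, -152.4], [519.9, -157.4]] [557.  -12.6]
[[161.47, 559.0, -9.0, 14.5, 100.0], [161.47, 559.0, -9.0, 14.2, 100.0], [161.56, 559.0, -9.0, 13.9, 100.0], [161.56, 558.5, -9.0, 14.2, 100.0]]
```

Bed centre (559.2,-9.3), yaw 14.4°; the dots and the outline agree in both cameras. The riser sits about 1.3 mm beyond the TCP along its length, so I aim the TCP at (558,-9.6).

Emit:
move_arm --commands '[[[1, -5, 20, 0, 0], [1, -13, 40, 0, 0], [1, -13, 45, 0, 0], [1, -13, 45, 0, 0], [1, -13, 45, 0, 0], [1, -10, 30, 0, -0.05], [1, -6, 15, 0, -0.1], [1, 0, 0, 0, -0.08]]]'

```text
clock: 7.7
eef_pos: [0.5547, -0.0105, 0.0922]
tcp_rot: [-0.127, 0.992, 0.0, -0.0]
ft_force: [0.6, 0.3, -1.2]
width: 0.702
```

```bash
python3 -c "
from h import *
go(558,-9.6,50,14.4)"
```

```text
t 7.7 tcp [554.7 -10.5  92.2] yaw -165.42 tilt [-0.001  0.    -1.   ] shift [-3.4 -0.  42.2] roll 0.003 F [ 0.6  0.3 -1.2] w 61.8 q [-0.23  0.53  1.58  0.    1.03 -2.06]
```

Emit:
move_arm --commands '[[[1, -3.4, 0, 10, 0.003], [1, 0, 0, 20, 0], [1, 0, 0, 20, 0], [1, 0, 0, 12, 0], [1, 0, 0, 4, 0], [1, 0, 0, 2, 0], [1, 0, 0, 0, 0], [1, 0, 0, 0, 0]]]'

```text
clock: 8.7
eef_pos: [0.5586, -0.0123, 0.0251]
tcp_rot: [-0.123, 0.992, -0.0, 0.0]
ft_force: [-0.8, -0.1, -0.5]
width: 0.696
```

```bash
python3 -c "
from h import *
go(558,-9.6,20.8,14.4)
im=viewer.read_camera('side');cv2.imwrite('pics/s4.png',cv2.resize(im[110:260,220:380,::-1],None,fx=4,fy=4,interpolation=cv2.INTER_CUBIC))"
```

```text
t 8.7 tcp [558.6 -12.3  25.1] yaw -165.9 tilt [ 0.001 -0.    -1.   ] shift [-0.1  2.7  4.3] roll -0.005 F [-0.8 -0.1 -0.5] w 61.3 q [-0.23  0.64  1.61 -0.    0.89 -2.05]
```

View pics/s4.png

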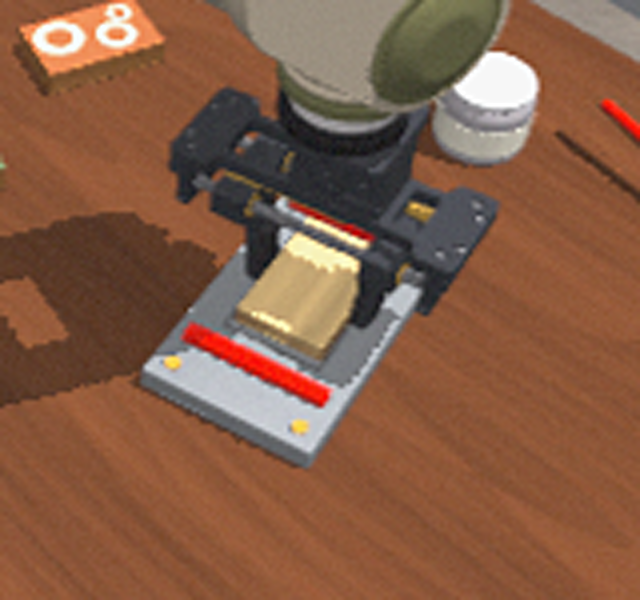

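The riser hovers over the outline between the red stops (crop 300,290). I correct dy by 2.7 mm, lower gently and release.

Emit:
move_arm --commands '[[[1, 0, 2.7, 0, -0.005], [1, 0, 0, 1, 0], [1, 0, 0, 1, 0], [1, 0, 0, 1, 0], [1, 0, 0, 0.7, 0], [1, 0, 0, 0.5, 0], [1, 0, 0, 0, 0], [1, 0, 0, 0, 0]]]'

```text
clock: 9.75
eef_pos: [0.5576, -0.0096, 0.0209]
tcp_rot: [-0.125, 0.992, -0.0, -0.0]
ft_force: [-2.7, 0.9, 5.2]
width: 0.699
```

```bash
python3 -c "
from h import *
go(558,-9.6,20.8,14.4)"
```

```text
t 9.75 tcp [557.6  -9.6  20.9] yaw -165.6 tilt [-0. -0. -1.] shift [-0.4 -0.1  0.1] roll -0.0 F [-2.7  0.9  5.2] w 61.5 q [-0.23  0.64  1.62 -0.    0.88 -2.05]
```

Contact (Fz about 5 N). Release, lift clear and check the placement.

Emit:
move_arm --commands '[[[-1, 0, 0, 0, 0], [-1, 0, 0, 0, 0], [-1, 0, 0, 0, 0], [-1, 0, 0, 0, 0], [-1, 0, 0, -10, 0], [-1, 0, 0, -25, 0], [-1, 0, 0, -25, 0], [-1, 0, 0, 0, 0]]]'

```text
clock: 10.75
eef_pos: [0.5587, -0.0098, 0.0825]
tcp_rot: [-0.125, 0.992, -0.001, 0.002]
ft_force: [0.5, -0.3, -1.1]
width: 1.0
```

```bash
python3 -c "
from h import *
go(558,-9.6,32,14.4)
im=viewer.read_camera('side');cv2.imwrite('pics/s5.png',cv2.resize(im[120:260,230:370,::-1],None,fx=4,fy=4,interpolation=cv2.INTER_CUBIC))"
```

```text
t 10.75 tcp [558.7  -9.8  82.5] yaw -165.6 tilt [ 0.004 -0.001 -1.   ] shift [ 0.8  0.4 50.5] roll -0.0 F [ 0.5 -0.3 -1.1] w 88.0 q [-0.23  0.55  1.58  0.    1.   -2.05]
```

View pics/s5.png

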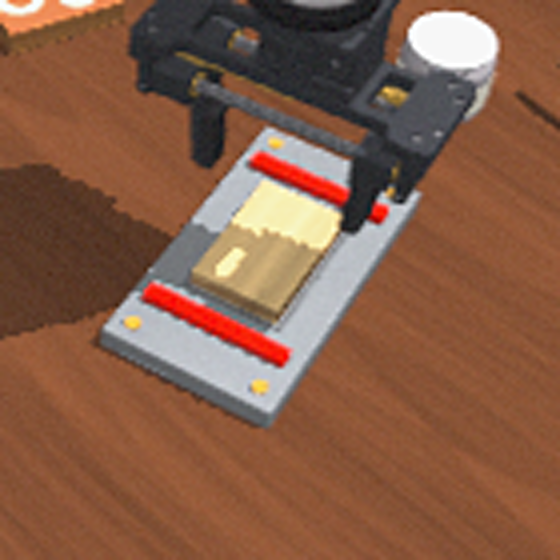

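The riser lies in the outline midway between the stops (crop 270,250). Now I shut the fingers and press on its middle.

Emit:
move_arm --commands '[[[1, 0, 0, 10, 0], [1, 0, 0, 15, 0], [1, 0, 0, 10, 0], [1, 0, 0, 5, 0], [1, 0, 0, 4, 0], [1, 0, 0, 3, 0], [1, 0, 0, 0, 0], [1, 0, 0, 0, 0]]]'

```text
clock: 11.8
eef_pos: [0.5578, -0.0096, 0.0337]
tcp_rot: [-0.125, 0.992, -0.0, 0.0]
ft_force: [-0.2, -0.7, 0.9]
width: 0.119
```

```bash
python3 -c "
from h import *
go(559,-9.4,32,14.4)"
```

```text
t 11.8 tcp [557.8  -9.6  33.7] yaw -165.61 tilt [ 0.001 -0.    -1.   ] shift [-1.2 -0.1  1.7] roll -0.0 F [-0.2 -0.7  0.9] w 10.4 q [-0.23  0.62  1.61  0.    0.91 -2.05]
```

Emit:
move_arm --commands '[[[1, 0, 0, 0, 0], [1, 0, 0, 0, 0], [1, 0, 0, 0.8, 0], [1, 0, 0, 0.5, 0], [1, 0, 0, 0.4, 0], [1, 0, 0, 0.3, 0], [1, 0, 0, 0, 0], [1, 0, 0, 0, 0]]]'

```text
clock: 12.8
eef_pos: [0.5577, -0.0096, 0.0324]
tcp_rot: [-0.125, 0.992, -0.0, 0.0]
ft_force: [-4.8, 0.8, 10.3]
width: 0.003
```

```bash
python3 -c "
from h import *
go(559,-9.4,32,14.4)"
```

```text
t 12.8 tcp [557.7  -9.6  32.4] yaw -165.6 tilt [ 0. -0. -1.] shift [-1.3 -0.1  0.4] roll 0.0 F [-4.8  0.8 10.3] w 0.2 q [-0.23  0.63  1.61 -0.    0.9  -2.05]
```

10.3 N. Hold for about 0.6 s more, then lift.

Emit:
move_arm --commands '[[[1, 0, 0, 0, 0], [1, 0, 0, 0, 0], [1, 0, 0, 0, 0], [1, 0, 0, 0, 0], [1, 0, 0, 0, 0], [1, 0, 0, -10, 0], [1, 0, 0, -30, 0], [1, 0, 0, -50, 0]]]'

```text
clock: 13.8
eef_pos: [0.5569, -0.0095, 0.1217]
tcp_rot: [-0.125, 0.992, 0.0, -0.001]
ft_force: [0.3, 0.4, -0.3]
width: 0.006
```

```bash
python3 -c "
from h import *
go(457,261,120,-22.6)"
```

```text
t 13.8 tcp [556.9  -9.5 121.7] yaw -165.61 tilt [-0.003  0.001 -1.   ] shift [ 29.6 286.8   2.2] roll 0.646 F [ 0.3  0.4 -0.3] w 0.5 q [-0.23  0.5   1.55  0.    1.1  -2.05]
```

Emit:
move_arm --commands '[[[-1, 3, 25, 0, 0], [-1, 4, 45, 0, 0], [-1, 4, 45, 0, 0], [-1, 5, 45, 0, 0], [-1, 5, 45, 0, 0], [-1, 5, 45, 0, 0], [-1, 4, 37, 0, 0.17], [-1, 0, 0, 0, 0.17]]]'

```text
clock: 14.8
eef_pos: [0.4563, 0.2629, 0.1218]
tcp_rot: [0.046, 0.999, 0.0, 0.0]
ft_force: [0.6, -0.9, 0.1]
width: 0.886
```

```bash
python3 -c "
from h import *
go(457,261,50,-22.6)
c='top';im=viewer.read_camera(c);print(rect(c,masks(c,im,'riser',(240,115,65,95)),.032))
c='side';im=viewer.read_camera(c);print(rect(c,masks(c,im,'riser',(250,140,90,88)),.032))"
```

```text
t 14.8 tcp [456.3 262.9 121.8] yaw 174.78 tilt [ 0.  0. -1.] shift [-0.9 -1.9 71.8] roll 0.303 F [ 0.6 -0.9  0.1] w 78.0 q [ 0.3   0.44  1.65  0.    1.06 -1.18]
[(558.9, -10.4, 14.3, 100.3, 65.3)]
[(558.0, -9.9, 15.2, 101.5, 65.8)]
```

The riser measures (558.5,-10), 14.5°, so it is centred within about 1 mm. Turn over the leaf block and lower.

Emit:
move_arm --commands '[[[-1, 0, 0, 0, 0.15], [-1, 0, 0, 0, 0.153], [-1, 0, 0, 20, 0], [-1, 0, 0, 20, 0], [-1, 0, 0, 20, 0], [-1, 0, 0, 10, 0], [-1, 0, 0, 0, 0], [-1, 0, 0, 0, 0]]]'

```text
clock: 15.9
eef_pos: [0.4577, 0.261, 0.0522]
tcp_rot: [0.194, 0.981, 0.0, 0.001]
ft_force: [0.0, 0.0, 0.1]
width: 1.006
```

```bash
python3 -c "
from h import *
go(457,261.5,4,-22.6)
im=viewer.read_camera('side');cv2.imwrite('pics/s6.png',cv2.resize(im[60:200,120:280,::-1],None,fx=4,fy=4,interpolation=cv2.INTER_CUBIC))"
```

```text
t 15.9 tcp [457.7 261.   52.2] yaw 157.59 tilt [ 0.001  0.    -1.   ] shift [ 0.9  0.2 48.2] roll 0.003 F [0.  0.  0.1] w 88.5 q [ 0.3   0.54  1.7  -0.    0.9  -0.88]
```

View pics/s6.png

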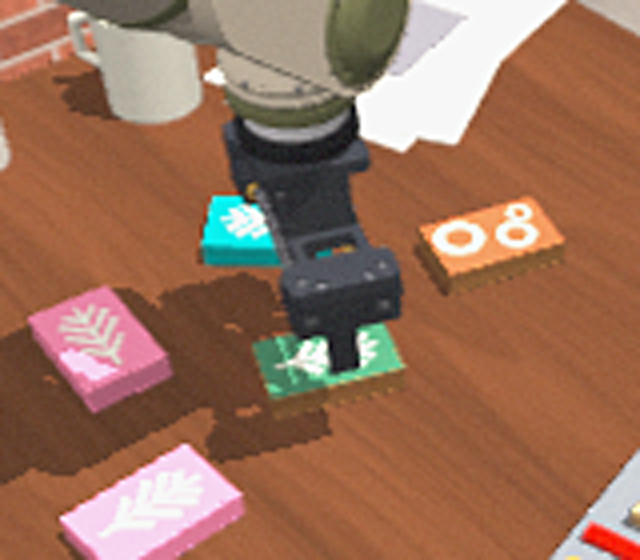

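The fingers straddle the green leaf block (crop 330,370) and the neighbours are clear. Lower and grip.

Emit:
move_arm --commands '[[[-1, 0, 0, 20, 0], [-1, 0, 0, 15, 0], [-1, 0, 0, 8, 0], [-1, 0, 0, 5, 0], [-1, 0, 0, 0, 0], [1, 0, 0, 0, 0], [1, 0, 0, 0, 0], [1, 0, 0, 0, 0]]]'

```text
clock: 16.95
eef_pos: [0.4574, 0.261, 0.0037]
tcp_rot: [0.195, 0.981, 0.0, 0.0]
ft_force: [-0.5, -0.9, 1.6]
width: 0.699
```

Emit:
move_arm --commands '[[[1, 0, 0, 0, 0], [1, 0, 0, 0, 0], [1, 0, 0, 0, 0], [1, 0, 0, 0, 0], [1, 0, 0, -5, 0], [1, 0, 0, -15, 0], [1, 0, 0, -30, 0], [1, 0, 0, -30, 0]]]'

```text
clock: 17.95
eef_pos: [0.4572, 0.2609, 0.085]
tcp_rot: [0.195, 0.981, -0.0, 0.0]
ft_force: [0.9, -0.4, -1.6]
width: 0.701
```

```bash
python3 -c "
from h import *
go(558.7,-9.8,85,14.4)"
```

```text
t 17.95 tcp [457.2 260.9  85. ] yaw 157.55 tilt [ 0. -0. -1.] shift [-1.972e+02 -2.114e+02  1.000e-01] roll -0.643 F [ 0.9 -0.4 -1.6] w 61.7 q [ 0.3   0.49  1.68 -0.    0.97 -0.88]
```

Emit:
move_arm --commands '[[[1, -15, -16, 0, 0], [1, -30, -32, 0, 0], [1, -32, -34, 0, 0], [1, -32, -34, 0, 0], [1, -32, -34, 0, 0], [1, -30, -32, 0, 0], [1, -26, -29, 0, 0], [1, 0, 0, 0, -0.16]]]'

```text
clock: 18.95
eef_pos: [0.5594, -0.0118, 0.0842]
tcp_rot: [0.115, 0.993, -0.0, 0.001]
ft_force: [0.7, -0.4, -1.8]
width: 0.696
```

Emit:
move_arm --commands '[[[1, 0, 0, 0, -0.16], [1, 0, 0, 0, -0.16], [1, 0, 0, 0, -0.16], [1, 0, 0, 0, 0], [1, 0, 0, 10, 0], [1, 0, 0, 15, 0], [1, 0, 0, 10, 0], [1, 0, 0, 0, 0]]]'

```text
clock: 19.95
eef_pos: [0.5582, -0.0092, 0.0473]
tcp_rot: [-0.124, 0.992, 0.0, -0.001]
ft_force: [-0.3, 0.4, -1.2]
width: 0.7
```

```bash
python3 -c "
from h import *
go(558.7,-9.8,36,14.4)
im=viewer.read_camera('side');print(rect('side',masks('side',im,'leaf',(230,120,120,100)),.0655))
im=viewer.read_camera('side');cv2.imwrite('pics/s7.png',cv2.resize(im[110:260,220:380,::-1],None,fx=4,fy=4,interpolation=cv2.INTER_CUBIC))"
```

```text
t 19.95 tcp [558.2  -9.2  47.3] yaw -165.81 tilt [-0.002  0.    -1.   ] shift [-0.4 -0.7 11.3] roll -0.004 F [-0.3  0.4 -1.2] w 61.6 q [-0.23  0.6   1.6  -0.    0.94 -2.04]
[(548.1, -12.4, 14.4, 77.8, 61.5)]
```

View pics/s7.png

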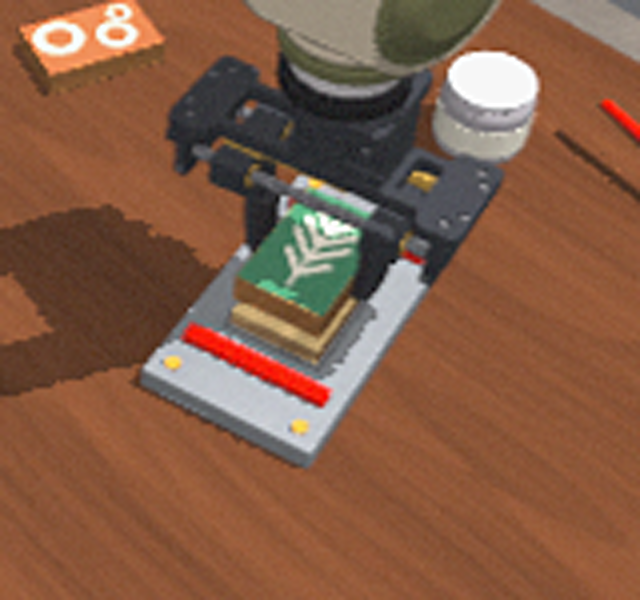

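The leaf block hovers just above the riser, square to it (crop 300,265). Its near edge suggests it is about 1 mm short along x, so I shift -1 mm in tool x and lower.

Emit:
move_arm --commands '[[[1, -1.2, -0.7, 0, -0.004], [1, 0, 0, 4, 0], [1, 0, 0, 3, 0], [1, 0, 0, 2, 0], [1, 0, 0, 1, 0], [1, 0, 0, 0.7, 0], [1, 0, 0, 0.5, 0], [1, 0, 0, 0, 0]]]'

```text
clock: 21.05
eef_pos: [0.5601, -0.0097, 0.0373]
tcp_rot: [-0.126, 0.992, -0.0, 0.0]
ft_force: [0.3, -0.2, -0.7]
width: 0.699
```

```bash
python3 -c "
from h import *
go(559,-9.8,36,14.4)"
```

```text
t 21.05 tcp [560.1  -9.7  37.3] yaw -165.55 tilt [ 0. -0. -1.] shift [1.1 0.2 1.3] roll 0.001 F [ 0.3 -0.2 -0.7] w 61.5 q [-0.23  0.62  1.6   0.    0.92 -2.05]
```

Emit:
move_arm --commands '[[[1, 0.7, 0, 0, 0], [1, 0, 0, 0, 0], [1, 0, 0, 0.5, 0], [1, 0, 0, 0.4, 0], [1, 0, 0, 0.4, 0], [1, 0, 0, 0.3, 0], [1, 0, 0, 0, 0], [1, 0, 0, 0, 0]]]'

```text
clock: 22.05
eef_pos: [0.5594, -0.0098, 0.0357]
tcp_rot: [-0.126, 0.992, 0.0, 0.0]
ft_force: [-0.5, -0.3, -1.3]
width: 0.7
```

```bash
python3 -c "
from h import *
go(559,-9.8,36,14.4)"
```

```text
t 22.05 tcp [559.4  -9.8  35.7] yaw -165.55 tilt [ 0.  0. -1.] shift [ 0.4  0.2 -0.3] roll 0.001 F [-0.5 -0.3 -1.3] w 61.6 q [-0.23  0.62  1.6   0.    0.91 -2.05]
```

Emit:
move_arm --commands '[[[1, 0, 0, 0.3, 0], [1, 0, 0, 0.2, 0], [1, 0, 0, 0.1, 0], [1, 0, 0, 0, 0], [1, 0, 0, 0, 0], [1, 0, 0, 0, 0], [1, 0, 0, 0, 0], [1, 0, 0, 0, 0]]]'

```text
clock: 23.05
eef_pos: [0.5594, -0.0099, 0.0357]
tcp_rot: [-0.126, 0.992, -0.0, 0.0]
ft_force: [-3.5, -0.4, 7.1]
width: 0.698
```

Contact (7 N). Release and lift.

Emit:
move_arm --commands '[[[-1, 0, 0, 0, 0], [-1, 0, 0, 0, 0], [-1, 0, 0, 0, 0], [-1, 0, 0, 0, 0], [-1, 0, 0, -10, 0], [-1, 0, 0, -25, 0], [-1, 0, 0, -15, 0], [-1, 0, 0, 0, 0]]]'

```text
clock: 24.05
eef_pos: [0.56, -0.01, 0.0862]
tcp_rot: [-0.126, 0.992, -0.0, 0.001]
ft_force: [0.1, 0.4, -0.2]
width: 1.0
```

```bash
python3 -c "
from h import *
go(559,-9.8,52,14.4)
im=viewer.read_camera('side');cv2.imwrite('pics/s8.png',cv2.resize(im[120:260,230:370,::-1],None,fx=4,fy=4,interpolation=cv2.INTER_CUBIC))"
```

```text
t 24.05 tcp [560.  -10.   86.2] yaw -165.55 tilt [ 0.002 -0.001 -1.   ] shift [ 1.   0.4 34.2] roll 0.001 F [ 0.1  0.4 -0.2] w 88.0 q [-0.23  0.55  1.57  0.    1.02 -2.05]
```

View pics/s8.png

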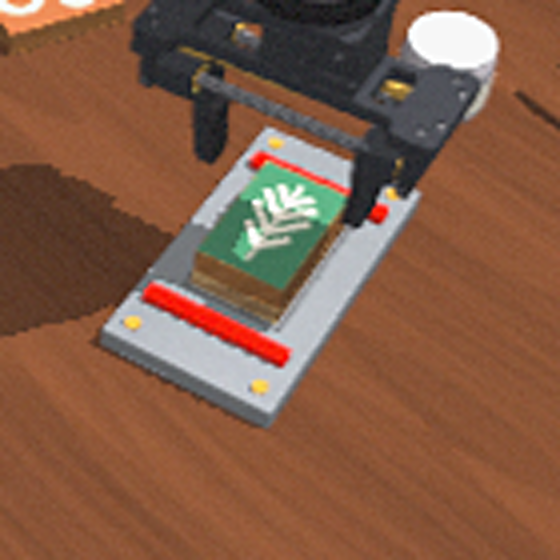

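The leaf block lies flush and square on the riser, leaf up (crop 270,235). Shut the fingers and press its middle: contact was at TCP +0.4 mm last time, so I stop above that and creep down.

Emit:
move_arm --commands '[[[1, 0, 0, 0, 0], [1, 0, 0, 0, 0], [1, 0, 0, 0, 0], [1, 0, 0, 6, 0], [1, 0, 0, 10, 0], [1, 0, 0, 10, 0], [1, 0, 0, 5, 0], [1, 0, 0, 1, 0]]]'

```text
clock: 25.1
eef_pos: [0.5593, -0.0098, 0.0526]
tcp_rot: [-0.126, 0.992, 0.0, -0.0]
ft_force: [0.9, -0.5, 0.0]
width: 0.117
```

Emit:
move_arm --commands '[[[1, 0, 0, 0, 0], [1, 0, 0, 0, 0], [1, 0, 0, 0, 0], [1, 0, 0, 0.5, 0], [1, 0, 0, 0.3, 0], [1, 0, 0, 0, 0], [1, 0, 0, 0, 0], [1, 0, 0, 0, 0]]]'

```text
clock: 26.1
eef_pos: [0.5594, -0.0098, 0.0524]
tcp_rot: [-0.126, 0.992, -0.0, 0.0]
ft_force: [-1.7, 0.4, 5.3]
width: 0.001
```

Emit:
move_arm --commands '[[[1, 0, 0, 0.2, 0], [1, 0, 0, 0.15, 0], [1, 0, 0, 0, 0], [1, 0, 0, 0, 0], [1, 0, 0, 0, 0], [1, 0, 0, 0, 0], [1, 0, 0, 0, 0], [1, 0, 0, 0, 0]]]'

```text
clock: 27.1
eef_pos: [0.5595, -0.0099, 0.0524]
tcp_rot: [-0.126, 0.992, -0.0, 0.0]
ft_force: [-3.1, 0.9, 8.0]
width: 0.003
```

Emit:
move_arm --commands '[[[1, 0, 0, 0, 0], [1, 0, 0, -5, 0], [1, 0, 0, -20, 0], [1, 0, 0, -50, 0], [1, 0, 0, -50, 0], [1, 50, 0, 0, 0], [1, 50, 0, 0, 0], [1, 50, 0, 0, 0]]]'

```text
clock: 28.1
eef_pos: [0.4127, -0.0474, 0.1769]
tcp_rot: [-0.126, 0.992, -0.0, 0.0]
ft_force: [0.2, -0.9, 1.2]
width: 0.004
```

Emit:
move_arm --commands '[[[1, 0, -50, 0, 0], [1, 0, -50, 0, 0], [1, 0, -50, 0, 0], [1, 0, -50, 0, 0], [1, 0, 0, 0, 0], [1, 0, 0, 0, 0], [1, 0, 0, 0, 0], [1, 0, 0, 0, 0]]]'

```text
clock: 29.1
eef_pos: [0.4641, -0.2402, 0.1771]
tcp_rot: [-0.126, 0.992, -0.0, 0.0]
ft_force: [0.3, 0.9, 1.6]
width: 0.005
```

```bash
python3 -c "
from h import *
go(559,-9.8,52,14.4)
for c,b in (('top',(240,105,65,110)),('side',(250,130,90,98))):
    im=viewer.read_camera(c);print(c,rect(c,masks(c,im,'leaf',b),.052))
    cv2.imwrite(f'pics/f_{c}.png',im[:,:,::-1])
a=cv2.imread('pics/f_top.png')[100:220,130:390];b=cv2.imread('pics/f_side.png')[100:260,200:400]
cv2.imwrite('pics/f.png',np.vstack([cv2.resize(a,(600,277),interpolation=2),cv2.resize(b,(600,323*1),interpolation=2)]))"
```

```text
t 29.1 tcp [ 464.1 -240.2  177.1] yaw -165.49 tilt [ 0. -0. -1.] shift [-149.6  199.3  125.1] roll 0.002 F [0.3 0.9 1.6] w 0.4 q [-0.7   0.36  1.59  0.    1.18 -2.53]
top [(558.6, -10.9, 14.2, 92.7, 59.4)]
side [(557.3, -9.4, 14.5, 91.9, 59.9)]
```

View pics/f.png

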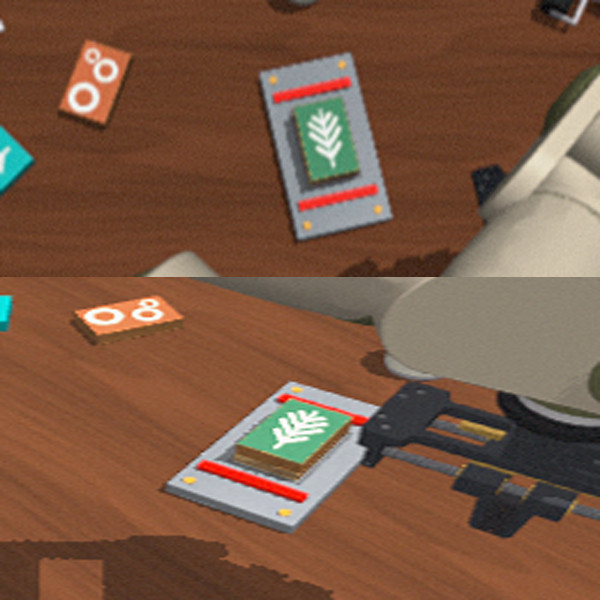

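The final picture shows the leaf block, face up, square on the riser and between the stops. The circle block is untouched and the arm is clear. Handing in.

```bash
python3 -c "
from plant import ticket
print(ticket.close_job())"
```

```text
the job is handed in; nothing more can be done
None
```

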